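Gauge a condenser jacket with radius leaves

TASK

Gauge the jacket of the nearer glass condenser with the radius leaves: stand the leaf whose hollow fits it upright and square across the bare middle of the jacket, touching with only a few newtons, then swing it round the jacket, still touching as lightly, about ten degrees towards the robot and after that about ten degrees away from it, pausing a moment in each of the three positions to feel that it does not rock. The glass is fragile: touch it gently, move smoothly while in contact, and do not press hard on it or bump it. Then stand the fitting leaf in the narrow bay of the kit tray, with the other two leaves standing in their rack and the cork ring, bottle and beaker undisturbed.

Things in the scene. Friction and masses are not known exactly. Their poses are not given: they have to be found in the camera images.
- slim_axis (a point): rest axis of a glass condenser lying level, 75 mm above the bench, axis along y, x level and away from the robot; green coil inside. Round jacket 60 mm in diameter, 250 mm long, strapped rigidly in two saddles 98 mm to each side; 140 mm bare between. Its rests are on height screws: the real axis is up to 8 mm above or below this point; feel for it. One condenser lies near, one behind (x over 0.7 m); which one varies.
- stout_axis (a point): rest axis of a glass condenser lying level, 75 mm above the bench, axis along y, x level and away from the robot; green coil inside. Round jacket 76 mm in diameter, 250 mm long, strapped rigidly in two saddles 98 mm to each side; 140 mm bare between. Its rests are on height screws: the real axis is up to 8 mm above or below this point; feel for it. One condenser lies near, one behind (x over 0.7 m); which one varies.
- slim: the whole slimmer condenser with its saddles; origin on the bench, 75 mm below point slim_axis, same directions.
- stout: the whole stouter condenser with its saddles; origin on the bench, 75 mm below point stout_axis, same directions.
- leaf_30_mid (a point): centre of an aluminium radius leaf of 30 mm radius: plate 80 mm wide (x), 8 mm thick (y), 95 mm tall (z), about 0.12 kg. Lower edge: concave mouth of 30 mm radius, a 90 degree arc 42 mm across, 8.8 mm deep, flat feet beside it; top: convex half round of 30 mm radius. Stands loose, mouth down, in one of the rack's slots; which one varies.
- leaf_34_mid (a point): centre of an aluminium radius leaf of 34 mm radius: plate 80 mm wide (x), 8 mm thick (y), 95 mm tall (z), about 0.12 kg. Lower edge: concave mouth of 34 mm radius, a 90 degree arc 48 mm across, 10.0 mm deep, flat feet beside it; top: convex half round of 34 mm radius. Stands loose, mouth down, in one of the rack's slots; which one varies.
- leaf_38_mid (a point): centre of an aluminium radius leaf of 38 mm radius: plate 80 mm wide (x), 8 mm thick (y), 95 mm tall (z), about 0.12 kg. Lower edge: concave mouth of 38 mm radius, a 90 degree arc 54 mm across, 11.1 mm deep, flat feet beside it; top: convex half round of 38 mm radius. Stands loose, mouth down, in one of the rack's slots; which one varies.
- leaf_30_eye (a point): the centre of curvature of the mouth of the 30 mm leaf, 21.2 mm below the leaf's underside and 68.7 mm below its centre, in mid-thickness; on the jacket's axis when this leaf sits on a jacket of its own radius. Same directions as the leaf.
- leaf_34_eye (a point): the centre of curvature of the mouth of the 34 mm leaf, 24.0 mm below the leaf's underside and 71.5 mm below its centre, in mid-thickness; on the jacket's axis when this leaf sits on a jacket of its own radius. Same directions as the leaf.
- leaf_38_eye (a point): the centre of curvature of the mouth of the 38 mm leaf, 26.9 mm below the leaf's underside and 74.4 mm below its centre, in mid-thickness; on the jacket's axis when this leaf sits on a jacket of its own radius. Same directions as the leaf.
- leaf_30_foot (a point): middle of the 30 mm leaf's underside, level with its feet, 47.5 mm below its centre.
- leaf_34_foot (a point): middle of the 34 mm leaf's underside, level with its feet, 47.5 mm below its centre.
- leaf_38_foot (a point): middle of the 38 mm leaf's underside, level with its feet, 47.5 mm below its centre.
- leaf_30: the 30 mm leaf as a whole; origin at the middle of its underside, 47.5 mm below its centre.
- leaf_34: the 34 mm leaf as a whole; origin at the middle of its underside, 47.5 mm below its centre.
- leaf_38: the 38 mm leaf as a whole; origin at the middle of its underside, 47.5 mm below its centre.
- rack: black slotted block 100 x 190 x 24 mm holding the leaves, fixed; origin at the middle of its underside. Three slots 66 mm apart along its y, each 10 mm wide, 82 mm long along x, 16 mm deep; a leaf in a slot stands with its underside 8 mm above the bench.
- kit_bay (a point): middle of the floor (4 mm above the bench) of the narrow bay of the white kit tray, fixed: 20 mm wide along y, 102 mm long along x, walls 22 mm above this floor, 4 mm thick. The tray goes on 92 mm to +y of the bay with a wider bay that holds a joint clamp and a stopper, none higher than the walls.
- cork_ring: cork flask ring, 100 mm across, 30 mm high, a bystander; origin at its underside.
- reagent: amber bottle 70 mm across, 140 mm high, a bystander; origin at its underside.
- beaker: glass beaker 70 mm across, 85 mm high, a bystander; origin at its underside.
Things that resemble listed ones, but are neither listed nor needed, are in the scene too. What is shaped like the leaf_30 but pink or red is not meant. There is more than one size of the rack; the job needs the largest.

How it is judged:
By the outcome, as a careful person would: the job done as asked, in the order asked, and still so for the second after the job is handed in, with the robot touching nothing.
It also fails if it takes over 67 s, if anything falls off the work surface, if the arm or the gripper's body presses on something with over 40 N, if the wrist force passes 120 N, or if a joint passes its speed limit or range.

ROBOT

A 6-joint arm with a two-finger parallel gripper is mounted at the origin on the work surface. World frame = base frame: x ahead of the robot, y to its left, z up, the work surface at z = 0. Lengths are in m, angles in rad, forces in N, time in s.
With the tool pointing down it reaches from about 0.325 to 0.775 m from the base axis. Payload 5.5 kg.
Tool frame: the origin (TCP) lies between the finger pads; the fingertips stand 8 mm ahead of it and the grasp point (between the pads) lies 11 mm behind it (tcp_to_tips is the distance from the TCP to the fingertips, in m); z points along the fingers, y is the direction in which the jaws open and shut (so a half turn about z gives the same grasp; the last joint's range is limited). The gripper opens to 88 mm and grips with 3 to 60 N. Pads are 20 mm wide; open, the fingers measure 115 mm over their backs; the gripper's body (75 mm by 178 mm) begins 61 mm behind the grasp point.
Start: joints at [1.159, 0.091, 1.231, -0, 1.82, -0.057], TCP at [0.208, 0.563, 0.231] pointing down, gripper open.
Joint ranges: [-2.87, 2.87], [-0.86, 2.18], [0.17, 2.46], [-1.51, 4.65], [0.06, 2.69], [-2.65, 2.65]. Speed limits (rad/s): [2.57, 2.57, 3.01, 3.14, 3.14, 3.14].

INTERFACE

Orientations are given as a unit quaternion [w, x, y, z].
In Python, from bench import * gives the robot as it stands. Calls block until the motion is done:
- move_to(position, orientation): joint-space move of the TCP to a pose.
- move_l(position, speed=0.15, orientation=None): straight line of the TCP; orientation=None keeps the orientation; speed is the mean speed in m/s.
- movej(angles): joint-space move.
- gripper_open() and close(): open the fingers fully, or close them until they stop; the grip force is fixed at half the most.
- hold(seconds).
- inverse_kinematics(position, orientation): joint angles nearest the present ones, or None.
- state(): the state.
- get_image(name): name is "side" or "top" or "wrist"; returns a dict with "frame" (420x560x3 uint8, blue, green, red), "depth" (420x560 float32, m along the optical axis (not along the pixel's ray), 0 where there is no reading), "camera_matrix" (3x3 intrinsics, pixels), "k1" (the pictures are not rectified: a ray, as slopes to the right and down, at radius r is drawn at 1 + k1 r^2 times it, then the intrinsics apply), "view" (4x4, takes a point from world to camera coordinates). Camera axes: x right, y up, looking along -z (the intrinsics and any distortion apply to the point x, -y, -z); pixel columns grow to the right and rows downward; lengths in m; the calibration is good to about 2 mm. A picture is of the moment at which its call begins.
A pose or a line that the arm cannot do raises IKError and nothing moves.
- job_done(): hands the job in, once; it reports no verdict.
The state is a dict: "time": time; "joint_pos": joint angles; "dq": joint speeds; "joint_torque": joint torques, N m; "ee_pos": TCP position; "ee_rot": TCP orientation; "ft_force": force on the tool from outside, world axes, zero at the start; "moment": the same for the moment, N m; "finger_gap": finger opening in m.
Only numpy, scipy, OpenCV 4.12 (cv2) and the standard library are available. Lean on these libraries where they do the work, as an engineer would, in place of code of your own. Each camera call takes 0.05 s, during which the arm holds its last target.

## Working session

There is one attempt and no reset: what is moved stays moved. The work goes in short steps, each a Python script; the robot and the scene stay as the last script left them, time stands still between calls to the robot, and variables do not carry over. Pictures are saved under pics/ and viewed, and the job is handed in when it is done.

```bash
ls; mkdir -p pics
python3 - <<'E'
from bench import *
import cv2,pickle
d={}
for n in ("side","top","wrist"):
    d[n]=get_image(n); cv2.imwrite(f"pics/a_{n}.png",d[n]["frame"])
    print(n,d[n]["camera_matrix"],d[n]["k1"],d[n]["view"])
pickle.dump(d,open("a.pkl","wb"))
s=state();print({k:(v if k!='x' else 0) for k,v in s.items()})
E
```

```text
pics
side [[403.47560823   0.         280.72146077]
 [  0.         403.47560823 211.40172924]
 [  0.           0.           1.        ]] -0.07132422321000638 [[ 0.94463225 -0.32792855  0.01152316 -0.47068211]
 [ 0.23535439  0.70159686  0.67258468 -0.21436638]
 [-0.22864433 -0.63263315  0.73993045 -1.13381293]
 [ 0.          0.          0.          1.        ]]
top [[419.84312021   0.         281.75613603]
 [  0.         419.84312021 211.16674834]
 [  0.           0.           1.        ]] -0.06858725893370042 [[ 2.04919977e-02 -9.99789980e-01  2.72917199e-04  3.03524795e-02]
 [ 9.86665649e-01  2.02670811e-02  1.61493476e-01 -5.31260683e-01]
 [-1.61465090e-01 -3.04004591e-03  9.86873742e-01 -1.30154986e+00]
 [ 0.00000000e+00  0.00000000e+00  0.00000000e+00  1.00000000e+00]]
wrist [[332.2990863    0.         278.51642934]
 [  0.         332.2990863  205.24319181]
 [  0.           0.           1.        ]] -0.07296036477166876 [[ 0.34666786  0.9379865  -0.00164782 -0.5991411 ]
 [-0.90390379  0.33360102 -0.26770937  0.03293244]
 [-0.25055806  0.09429571  0.9634983  -0.39038586]
 [ 0.          0.          0.          1.        ]]
{'time': 0.15, 'joint_pos': array([ 1.15930724e+00,  9.16967468e-02,  1.23159967e+00, -7.90738099e-06,
        1.81977892e+00, -5.67176388e-02]), 'dq': array([ 6.80972656e-05, -2.64511443e-03, -4.86530985e-03,  1.26011537e-04,
       -1.13914514e-04,  1.41672698e-03]), 'joint_torque': array([ 1.37247935e-03, -4.47042918e+01, -4.06907737e+01,  6.99085300e-02,
        2.74733134e-02, -1.25990332e-04]), 'ee_pos': array([0.20835816, 0.56244354, 0.22976554]), 'ee_rot': array([-1.68241943e-04,  1.76457834e-01,  9.84307921e-01, -7.22009768e-04]), 'ft_force': array([ 0.63707944, -0.35062305,  0.03946788]), 'moment': array([ 0.05453746,  0.03174767, -0.0149866 ]), 'finger_gap': 0.08821165556597181}
```

View pics/a_top.png

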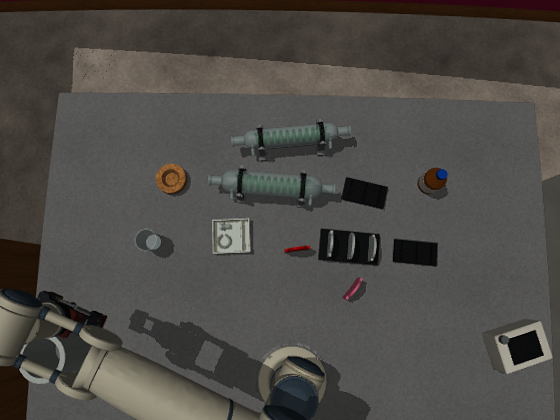

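View pics/a_side.png

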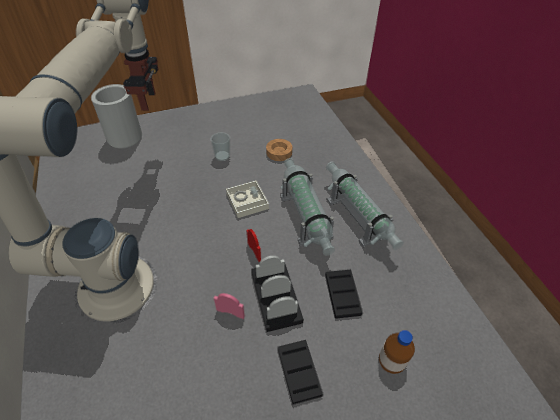

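View pics/a_wrist.png

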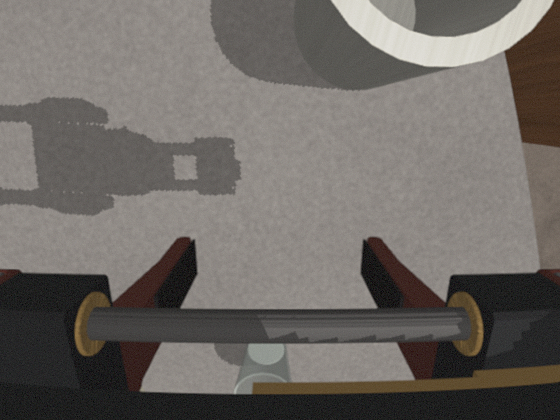

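Top view: the large rack with three grey leaves is at about (350,246), with lookalike racks at (365,192) and (415,252). There is a pink leaf at (354,288) and a red one at (297,249). The near condenser is at (272,185), the far one at (292,138), and the tray at (231,237). Next I'll take close crops and measurements.

```bash
cat > vis.py <<'E'
import numpy as np,cv2
def rays(im,uv):
    K=im["camera_matrix"];uv=np.asarray(uv,float).reshape(-1,2)
    d=(uv-[K[0,2],K[1,2]])/[K[0,0],K[1,1]]
    u=d.copy()
    for _ in range(20): u=d/(1+im["k1"]*(u**2).sum(1,keepdims=True))
    V=im["view"];R=V[:3,:3];o=-R.T@V[:3,3]
    return o,np.c_[u[:,0],-u[:,1],-np.ones(len(u))]@R   # unit depth along axis
def onplane(im,uv,z):
    o,d=rays(im,uv);t=(z-o[2])/d[:,2];return o+d*t[:,None]
def cloud(im):
    h,w=im["depth"].shape
    vv,uu=np.mgrid[:h,:w];o,d=rays(im,np.c_[uu.ravel(),vv.ravel()])
    P=o+d*im["depth"].reshape(-1,1);P[im["depth"].ravel()<=0]=np.nan
    return P.reshape(h,w,3)
def proj(im,P):
    P=np.asarray(P,float).reshape(-1,3);V=im["view"];c=P@V[:3,:3].T+V[:3,3]
    s=np.c_[c[:,0]/-c[:,2],-c[:,1]/-c[:,2]];s*=1+im["k1"]*(s**2).sum(1,keepdims=True)
    K=im["camera_matrix"];return s*[K[0,0],K[1,1]]+[K[0,2],K[1,2]]
E
python3 - <<'E'
import pickle,cv2
from vis import *
d=pickle.load(open("a.pkl","rb"))
t=d["top"]["frame"];s=d["side"]["frame"]
cv2.imwrite("pics/b1.png",cv2.resize(t[120:300,200:440],None,fx=3.3,fy=3.3,interpolation=2))
cv2.imwrite("pics/b2.png",cv2.resize(s[150:340,200:420],None,fx=3.15,fy=3.15,interpolation=2))
for n in("top","side"):
    P=cloud(d[n]); np.save(f"P_{n}.npy",P)
P=np.load("P_top.npy")
for uv in [(272,185),(292,138),(332,245),(352,246),(373,247),(231,237),(354,288),(365,192),(415,252),(450,300)]:
    print(uv,P[uv[1],uv[0]].round(4))
E
```

```text
(272, 185) [0.6027 0.073  0.1003]
(292, 138) [0.7565 0.0135 0.0996]
(332, 245) [ 0.4203 -0.1131  0.1018]
(352, 246) [ 0.4185 -0.1738  0.1015]
(373, 247) [ 0.4174 -0.2397  0.0923]
(231, 237) [0.4477 0.2051 0.007 ]
(354, 288) [ 0.2929 -0.1806  0.0944]
(365, 192) [ 0.6079 -0.2352  0.0011]
(415, 252) [ 0.4104 -0.3961  0.0072]
(450, 300) [ 0.2572 -0.5083  0.0043]
```

View pics/b1.png

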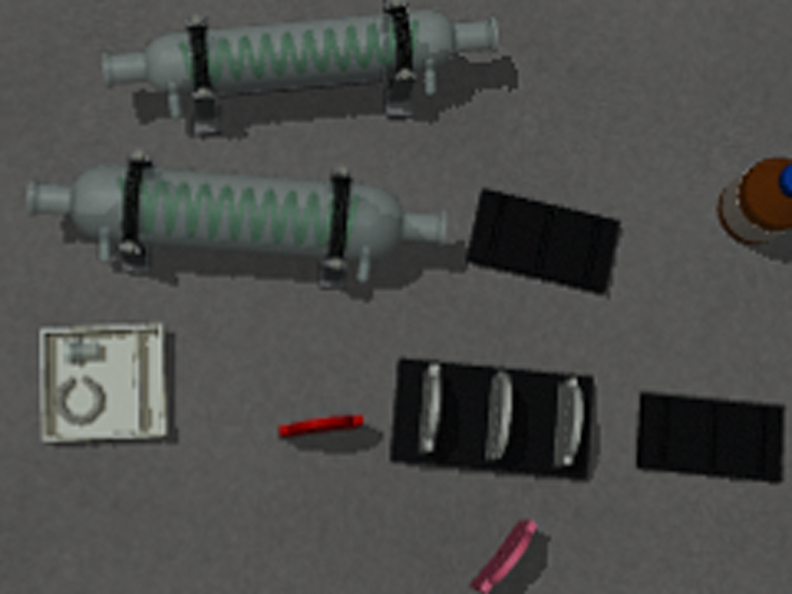

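View pics/b2.png

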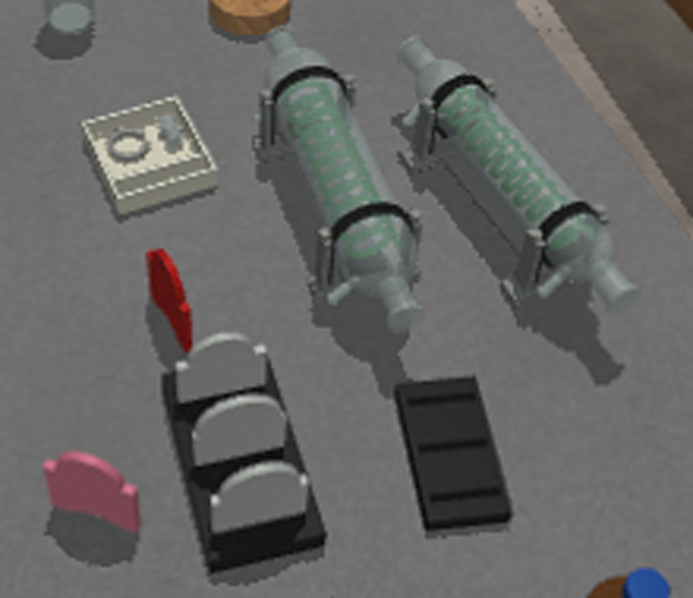

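```bash
cat > m.py <<'E'
import pickle,cv2
from vis import *
d=pickle.load(open("a.pkl","rb"));T=d["top"];S=d["side"]
P=np.load("P_top.npy");h=cv2.cvtColor(T["frame"],cv2.COLOR_BGR2HSV)
# condensers: diameter by pixels with colour: glass edges. Sample depth across the jacket
print("bench z", np.nanmedian(P[270:300,440:480,2]), np.nanstd(P[270:300,440:480,2]))
# racks
blk=((T["frame"].max(2)<28)).astype(np.uint8)
n,l,st,c=cv2.connectedComponentsWithStats(blk)
for i in range(1,n):
    if st[i,4]>300:
        cs,_=cv2.findContours((l==i).astype(np.uint8),0,1)
        r=cv2.minAreaRect(cs[0]); b=onplane(T,cv2.boxPoints(r),.024)
        print("blk",st[i],"z",np.nanmedian(P[l==i][:,2]).round(4),"ctr",b.mean(0).round(4),"sides",np.linalg.norm(b[1]-b[0]).round(3),np.linalg.norm(b[2]-b[1]).round(3),"boxes",b[:,:2].round(3).tolist())
# leaves
for nm,im in (("top",T),("side",S)):
    C=cloud(im); H=cv2.cvtColor(im["frame"],cv2.COLOR_BGR2HSV)
    m=((C[...,2]>.06)&(C[...,0]>.35)&(C[...,0]<.5)&(C[...,1]<-.05)&(C[...,1]>-.32)).astype(np.uint8)
    n,l,st,c=cv2.connectedComponentsWithStats(m)
    for i in range(1,n):
        if st[i,4]>15:
            p=C[l==i];print(nm,st[i],p.mean(0).round(4),p.min(0).round(4),p.max(0).round(4))
E
python3 m.py
```

```text
bench z -0.00045886498773151096 0.0029158873575043467
blk [341 178  47  31 965] z 0.0169 ctr [ 0.6007 -0.2285  0.024 ] sides 0.076 0.142 boxes [[0.579, -0.151], [0.653, -0.168], [0.623, -0.307], [0.549, -0.288]]
blk [ 319  229   61   36 1297] z 0.0234 ctr [ 0.4232 -0.1772  0.024 ] sides 0.099 0.192 boxes [[0.382, -0.077], [0.48, -0.086], [0.465, -0.278], [0.366, -0.267]]
blk [393 239  44  27 984] z 0.017 ctr [ 0.4088 -0.391   0.024 ] sides 0.073 0.145 boxes [[0.378, -0.315], [0.451, -0.323], [0.439, -0.468], [0.367, -0.458]]
blk [  2 289 105  39 918] z 0.3474 ctr [0.2187 0.7703 0.024 ] sides 0.065 0.364 boxes [[0.235, 0.954], [0.298, 0.938], [0.201, 0.586], [0.14, 0.603]]
blk [508 331  35  34 784] z 0.0937 ctr [ 0.1109 -0.7403  0.024 ] sides 0.102 0.081 boxes [[0.134, -0.679], [0.164, -0.777], [0.087, -0.801], [0.058, -0.703]]
blk [264 405  43  15 313] z 0.531 ctr [-0.0887  0.0186  0.024 ] sides 0.129 0.042 boxes [[-0.069, 0.083], [-0.067, -0.045], [-0.108, -0.046], [-0.111, 0.082]]
top [328 231   5  26  91] [ 0.4258 -0.1095  0.086 ] [ 0.3887 -0.1171  0.0604] [ 0.4671 -0.104   0.1077]
top [349 233   6  26 111] [ 0.4214 -0.1754  0.0867] [ 0.384  -0.1839  0.0607] [ 0.4624 -0.1699  0.1063]
top [370 235   7  25 121] [ 0.4178 -0.2416  0.0845] [ 0.3818 -0.249   0.0601] [ 0.4568 -0.2353  0.1066]
side [255 256  29  14 243] [ 0.4249 -0.1121  0.0812] [ 0.3873 -0.1187  0.0603] [ 0.4665 -0.102   0.1049]
side [261 276  30  14 271] [ 0.4202 -0.1783  0.0819] [ 0.3817 -0.1843  0.06  ] [ 0.4614 -0.1685  0.107 ]
side [267 297  31  15 267] [ 0.4163 -0.2441  0.082 ] [ 0.3769 -0.25    0.0601] [ 0.456  -0.2358  0.1038]
```

Run:
```python
import pickle,cv2
from vis import *
d=pickle.load(open("a.pkl","rb"));S=d["side"]
psi=-.081;ex=np.array([np.cos(psi),np.sin(psi),0]);ey=np.array([-np.sin(psi),np.cos(psi),0])
o,_=rays(S,[[0,0]]);print("side cam",o)
out=[]
for k in (1,0,-1):
    c=np.array([.4225,-.1765,0])+ey*(.066*k-.004)   # face toward camera (-y)
    # rectify face: 0.5 mm / px, x -50..50, z 20..115
    gx,gz=np.meshgrid(np.arange(-.055,.055,.0004),np.arange(.115,.02,-.0004))
    W=c+gx[...,None]*ex+gz[...,None]*[0,0,1]
    uv=proj(S,W.reshape(-1,3)).astype(np.float32).reshape(gx.shape+(2,))
    out.append(cv2.remap(S["frame"],uv,None,cv2.INTER_CUBIC))
im=np.vstack(out);im=cv2.convertScaleAbs(im,alpha=1.3);print(im.shape)
for i in range(3):
    g=out[i]; 
cv2.imwrite("pics/c.png",im[:, :][:600] if im.shape[0]<=600 else cv2.resize(im,None,fx=.8,fy=.8))
```

```text
side cam [ 0.23583367 -0.72123897  0.98854599]
(714, 275, 3)
```

View pics/c.png

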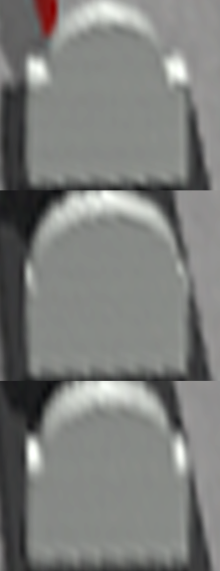

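The face-rectified view settles the leaves. The +y slot has broad shoulders (30 mm), the middle one almost none (38 mm) and the -y one medium (34 mm). Next: the condenser diameters, axis and yaw.

Run:
```python
import pickle,cv2
from vis import *
from scipy.optimize import least_squares
d=pickle.load(open("a.pkl","rb"))
for nm,xr in (("near",(.50,.685)),("far",(.69,.85))):
  for cam in("top","side"):
    C=cloud(d[cam]);m=(C[...,2]>.05)&(C[...,2]<.14)&(C[...,0]>xr[0])&(C[...,0]<xr[1])&(C[...,1]>-.2)&(C[...,1]<.25)
    p=C[m];print(nm,cam,len(p),p.min(0).round(3),p.max(0).round(3))
    # restrict to central; iterate axis fit: x0+a*y, z0, R
    yc=np.median(p[:,1]);q=p[abs(p[:,1]-yc)<.065]
    # strip depth mixed points near silhouettes
    f=lambda v:(np.hypot((q[:,0]-v[0]-v[1]*(q[:,1]-yc))*np.cos(np.arctan(v[1])),q[:,2]-v[2])-v[3])
    for R in(None,.030,.038):
        g=f if R is None else (lambda v:f(np.r_[v,R]))
        r=least_squares(g,[np.mean(q[:,0]),0,.075]+([.034] if R is None else []),loss="soft_l1",f_scale=.002)
        print("  ",R,len(q),yc.round(4),r.x.round(4),"rms",np.sqrt(np.mean(g(r.x)**2)).round(4))
```

```text
near top 2600 [ 0.556 -0.122  0.051] [0.666 0.25  0.114]
   None 1000 0.0702 [0.6115 0.0597 0.0681 0.0376] rms 0.0021
   0.03 1000 0.0702 [0.6095 0.0627 0.0768] rms 0.0032
   0.038 1000 0.0702 [0.6116 0.0596 0.0677] rms 0.0021
near side 2222 [ 0.555 -0.125  0.05 ] [0.663 0.249 0.113]
   None 914 0.0266 [0.6086 0.0765 0.0638 0.0419] rms 0.0029
   0.03 914 0.0266 [0.6042 0.0729 0.0767] rms 0.0059
   0.038 914 0.0266 [0.6071 0.0693 0.068 ] rms 0.0034
far top 2092 [ 0.721 -0.175  0.051] [0.826 0.208 0.112]
   None 770 0.0172 [ 0.7746 -0.1174  0.0729  0.0297] rms 0.0022
   0.03 770 0.0172 [ 0.7747 -0.1171  0.0726] rms 0.0022
   0.038 770 0.0172 [ 0.7777 -0.1111  0.0637] rms 0.0029
far side 1986 [ 0.718 -0.173  0.05 ] [0.827 0.213 0.109]
   None 735 -0.015 [ 0.7778 -0.1216  0.0718  0.0311] rms 0.0028
   0.03 735 -0.015 [ 0.7771 -0.1234  0.0729] rms 0.0029
   0.038 735 -0.015 [ 0.7818 -0.1043  0.065 ] rms 0.0028
```

Near condenser is the stout one (R about 38 mm), so the fitting leaf is leaf_38, in the middle slot at top pixel (352,246). Next: the strap midpoint and the tray.

Run:
```python
import pickle,cv2
from vis import *
d=pickle.load(open("a.pkl","rb"));T=d["top"];S=d["side"]
hsv=cv2.cvtColor(T["frame"],cv2.COLOR_BGR2HSV);f=T["frame"]
m=((f.min(2)>120)).astype(np.uint8);m[:, :205]=0;m[:,260:]=0;m[:212]=0;m[262:]=0
cs,_=cv2.findContours(m,0,1);c=np.vstack(cs);r=cv2.minAreaRect(c);b=onplane(T,cv2.boxPoints(r),.026)
print("tray",r,b.round(4).tolist(),b.mean(0),[np.linalg.norm(b[i]-b[i-1]).round(4) for i in(1,2)])
C=cloud(T)
for y0,y1,x0,x1 in((165,202,230,246),(168,208,296,312)):
    mm=np.zeros(f.shape[:2],bool);mm[y0:y1,x0:x1]=f[y0:y1,x0:x1].max(2)<45
    p=C[mm];p=p[p[:,2]>.09];vv,uu=np.where(mm);print("strap",len(p),np.nanmedian(p,0).round(4),onplane(T,[[uu.mean(),vv.mean()]],.1).round(4))
Cs=cloud(S);fs=S["frame"]
for y0,y1,x0,x1 in((160,205,280,325),(210,240,300,340)):
    mm=np.zeros(fs.shape[:2],bool);mm[y0:y1,x0:x1]=fs[y0:y1,x0:x1].max(2)<45
    p=Cs[mm];p=p[(p[:,2]>.09)];print("strap side",len(p),np.nanmedian(p,0).round(4))
cv2.imwrite("pics/d.png",cv2.resize(f[205:270,195:270],None,fx=8,fy=8,interpolation=2))
```

```text
tray ((230.25282287597656, 235.31509399414062), (34.09822082519531, 37.138824462890625), 87.51044464111328) [[0.5026, 0.2701, 0.026], [0.5104, 0.1499, 0.026], [0.4004, 0.1416, 0.026], [0.3927, 0.2603, 0.026]] [0.45152936 0.20548414 0.026     ] [np.float64(0.1205), np.float64(0.1103)]
strap 89 [0.6126 0.1737 0.103 ] [[0.6014 0.1714 0.1   ]]
strap 93 [ 0.6025 -0.0224  0.1035] [[ 0.5926 -0.0201  0.1   ]]
strap side 54 [0.611  0.1749 0.1053]
strap side 74 [ 0.5976 -0.0202  0.104 ]
```

View pics/d.png

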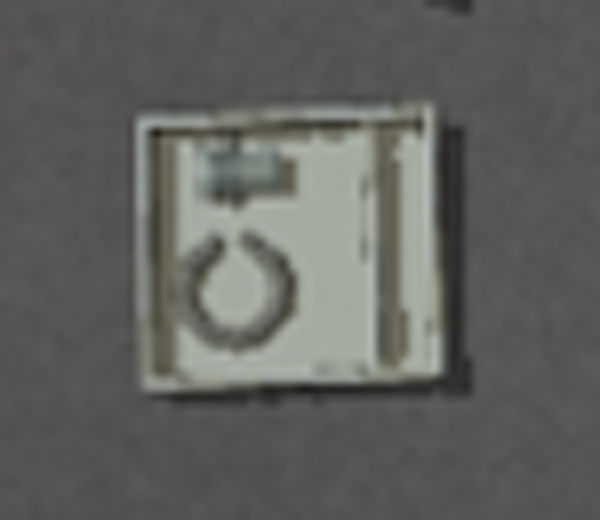

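Tray: outer box 120 x 110 mm, yaw about 0.075, so the narrow bay is centred near (0.454,0.160). The condenser midpoint is near y=0.076. Now I'll go above the rack and look with the wrist camera.

```bash
cat > h.py <<'E'
from bench import *
from vis import *
from scipy.spatial.transform import Rotation as Rn
import cv2,pickle
def quat(yaw,tilt=0.0,alt=True):
    # leaf frame: Rz(yaw)*Ry(tilt); tool: z down, y along +-leaf y
    R=Rn.from_euler("z",yaw)*Rn.from_euler("y",tilt)*(Rn.from_matrix([[-1,0,0],[0,1,0],[0,0,-1]]) if alt else Rn.from_matrix([[1,0,0],[0,-1,0],[0,0,-1]]))
    q=R.as_quat();return np.r_[q[3],q[:3]]
def snap(n,name):
    im=get_image(n);cv2.imwrite(f"pics/{name}.png",im["frame"]);pickle.dump(im,open(f"{name}.pkl","wb"));return im
def F(n=1):
    s=state();return np.array(s["ft_force"])
E
python3 - <<'E'
from h import *
q=quat(-.081)
for p in([.4225,-.1765,.2],[.611,.076,.17],[.454,.16,.09]):
    for alt in(True,False): print(p,alt,inverse_kinematics(p,quat(-.081,0,alt)))
for th in(-.1745,.1745): print(inverse_kinematics([.611+.1*np.sin(th),.076,.17],quat(-.06,th)))
move_to([.4225,-.1765,.23],q)
print(state()["time"],state()["ee_pos"],state()["ft_force"],state()["moment"])
snap("wrist","e_w");
E
```

```text
[0.4225, -0.1765, 0.2] True [-4.70037991e-01 -2.98370723e-01  1.64794848e+00 -4.44089210e-16
  1.79201489e+00 -1.95983432e+00]
[0.4225, -0.1765, 0.2] False [-4.70037991e-01 -2.98370723e-01  1.64794848e+00 -4.44089210e-16
  1.79201489e+00  1.18175834e+00]
[0.611, 0.076, 0.17] True [ 6.85016066e-02  1.29542727e-01  1.29651816e+00 -4.44089210e-16
  1.71553177e+00 -1.42129472e+00]
[0.611, 0.076, 0.17] False [ 6.85016066e-02  1.29542727e-01  1.29651816e+00 -4.44089210e-16
  1.71553177e+00  1.72029793e+00]
[0.454, 0.16, 0.09] True [ 2.68140915e-01 -2.15037440e-01  1.77326778e+00 -4.44089210e-16
  1.58336232e+00 -1.22165541e+00]
[0.454, 0.16, 0.09] False [ 2.68140915e-01 -2.15037440e-01  1.77326778e+00 -4.44089210e-16
  1.58336232e+00  1.91993724e+00]
[ 0.08479622 -0.07277276  1.51175396 -0.02507473  1.5299141  -1.4271441 ]
[ 0.05578557  0.3382698   1.06519017  0.0212815   1.91141632 -1.44964332]
2.8667 [ 0.42276447 -0.17604779  0.23002133] [0.02874565 0.39341556 0.58144437] [ 0.03464577 -0.01158204  0.02459888]
```

View pics/e_w.png

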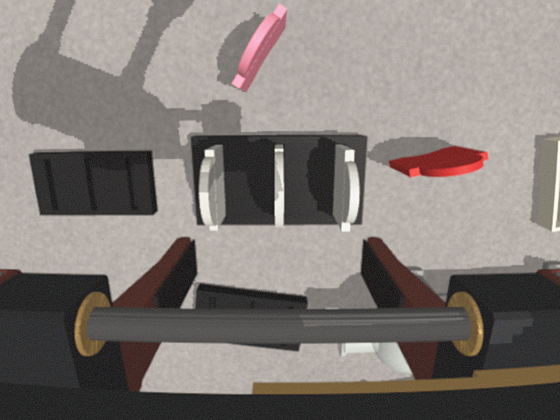

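Wrist view: the middle leaf is at (279,185), edge-on, with almost no shoulders, so it is the 38. The neighbours at (208,190) and (349,190) have visible shoulders. The finger midline is at column 279, so the centring looks right. I'll refine numerically.

```bash
python3 - <<'E'
from vis import *;import pickle
W=pickle.load(open("e_w.pkl","rb"));f=W["frame"].astype(int)
o,_=rays(W,[[0,0]]);print("cam",o)
m=(f.min(2)>90);sub=np.zeros_like(m);sub[140:232,262:296]=m[140:232,262:296]
for r in(143,146,150,160,185,210,220,224,227,229):
    c=np.where(sub[r])[0];print(r,c.min() if len(c) else None,c.max() if len(c) else None)
C=cloud(W)
p=C[sub];p=p[p[:,2]>.05];print(len(p),p.mean(0),p.min(0),p.max(0))
# top ridge points
q=p[p[:,2]>.085];print("ridge",q.mean(0),len(q))
# rack box
blk=(f.max(2)<40).astype(np.uint8);blk[:,:185]=0;blk[:,372:]=0;blk[:130]=0;blk[230:]=0
blk[138:222,195:365]=1
cs,_=cv2.findContours(cv2.morphologyEx(blk,cv2.MORPH_OPEN,np.ones((3,3))),0,1);c=max(cs,key=cv2.contourArea);r=cv2.minAreaRect(c)
b=onplane(W,cv2.boxPoints(r),.024);print("rack",b.round(4).tolist(),b.mean(0),[np.linalg.norm(b[i]-b[i-1]).round(4) for i in(1,2)])
E
cd pics; python3 -c "
import cv2;f=cv2.imread('e_w.png');cv2.imwrite('e_crop.png',cv2.resize(f[125:240,185:375],None,fx=4,fy=4,interpolation=2))"
```

```text
cam [ 0.34962875 -0.17048441  0.38433397]
143 None None
146 275 282
150 274 283
160 275 283
185 274 284
210 274 284
220 274 283
224 262 295
227 262 295
229 262 295
705 [ 0.41449281 -0.1752328   0.09475213] [ 0.38221559 -0.18214925  0.05555559] [ 0.45637084 -0.16959021  0.10479759]
ridge [ 0.41846286 -0.17549879  0.09831471] 602
rack [[0.3655, -0.2625, 0.024], [0.38, -0.0808, 0.024], [0.476, -0.0821, 0.024], [0.4605, -0.2764, 0.024]] [ 0.42050406 -0.17544988  0.024     ] [np.float64(0.1822), np.float64(0.096)]
```

View pics/e_crop.png

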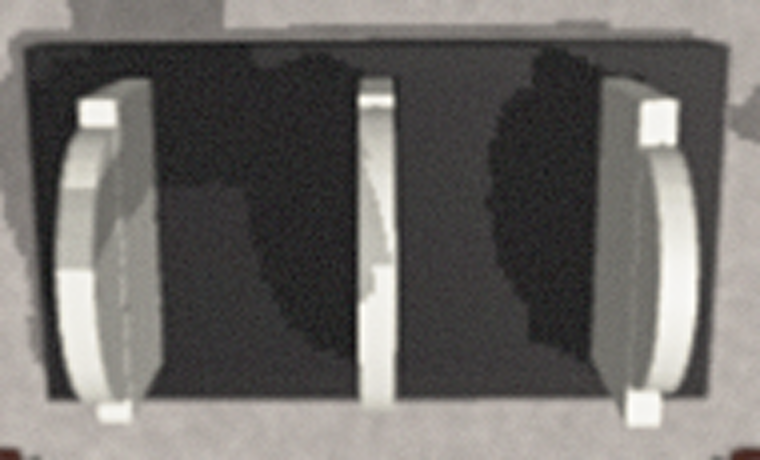

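Run:
```python
from h import *
p=[.422,-.1758]
move_l(p+[.125],.2,quat(-.081)); 
move_l(p+[.076],.06)
s=state();print(s["time"],s["ee_pos"],s["ft_force"],s["moment"])
snap("wrist","f_w")
close()
s=state();print(s["time"],s["ee_pos"],s["ft_force"],s["moment"],s["finger_gap"])
```

```text
4.5583 [ 0.42221898 -0.17590832  0.0763976 ] [-1.02114985 -0.3266295   0.06599068] [-0.0087603   0.01214458 -0.02428577]
5.8083 [ 0.42199496 -0.17578345  0.0759776 ] [ 0.46129346  0.33156172 -0.41608926] [ 0.05909378 -0.00972315 -0.02959454] 0.00766947897860623
```

View pics/f_w.png

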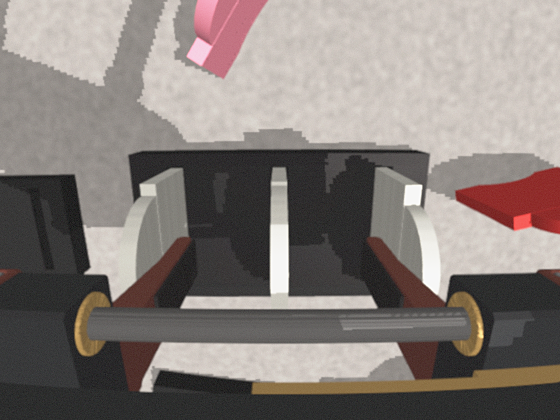

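Gripped with a 7.7 mm gap and near-zero side force. Lifting and moving above the jacket.

Run:
```python
from h import *
move_l([.422,-.1758,.10],.08); s=state();print(s["time"],s["ft_force"],s["finger_gap"])
move_l([.422,-.1758,.24],.25)
move_to([.6115,.0763,.24],quat(-.062))
s=state();print(s["time"],s["ee_pos"],s["ft_force"],s["moment"],s["finger_gap"])
snap("wrist","g_w");snap("side","g_s");snap("top","g_t")
a=cv2.imread("pics/g_s.png")[80:280,200:430];cv2.imwrite("pics/g_sc.png",cv2.resize(a,None,fx=3,fy=3,interpolation=2))
```

```text
6.2583 [ 0.16571282 -0.37983735 -1.47174146] 0.007866088279705943
8.1667 [0.61120717 0.07517081 0.23988814] [-0.20776312 -1.2408464  -0.68047713] [ 0.01806409  0.01791754 -0.04272541] 0.007773914459942134
```

View pics/g_w.png

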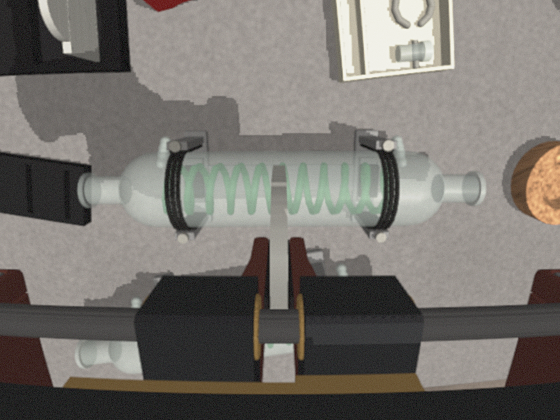

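View pics/g_sc.png

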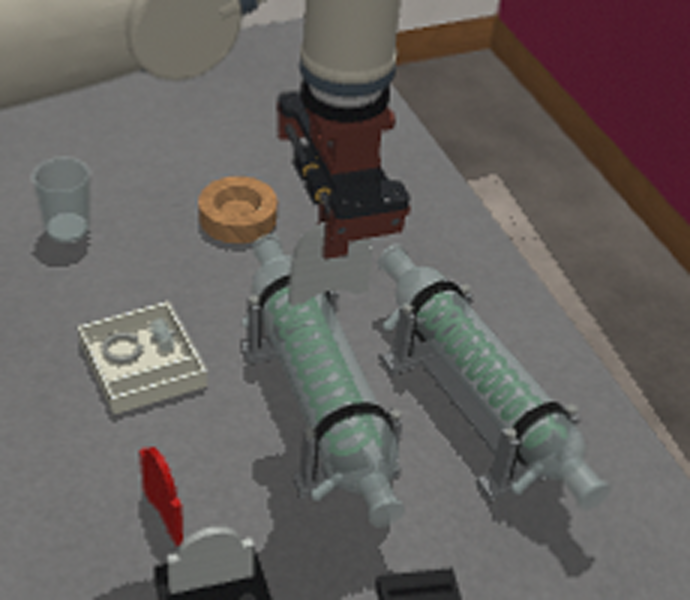

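Run:
```python
import pickle
from vis import *
from scipy.optimize import least_squares
W=pickle.load(open("g_w.pkl","rb"));C=cloud(W);f=W["frame"]
sub=np.zeros(f.shape[:2],bool);sub[150:230,196:268]=1;sub[150:230,296:372]=1
m=sub&(C[...,2]>.06)&(C[...,2]<.13);q=C[m];print(len(q))
yc=.0763
f2=lambda v:(np.hypot((q[:,0]-v[0]-v[1]*(q[:,1]-yc))*np.cos(np.arctan(v[1])),q[:,2]-v[2]-v[3]*(q[:,1]-yc))-.038)
r=least_squares(f2,[.61,0.06,.07,0],loss="soft_l1",f_scale=.002);print(r.x,np.sqrt(np.mean(f2(r.x)**2)))
# straps
g=f.max(2)
for a,b in((165,200),(372,402)):
    mm=np.zeros_like(sub);mm[155:222,a:b]=g[155:222,a:b]<40
    p=C[mm];p=p[p[:,2]>.09];print("strap",len(p),np.median(p,0))
col=f[140:240,:,1].astype(float)
for a,b in((205,225),(320,340),(350,368)):
    pr=col[:,a:b].mean(1);print(np.round(pr[:22]).astype(int),np.round(pr[75:95]).astype(int))
# tray in this view
t=(f.min(2)>130)
```

```text
11236
[ 6.11213291e-01  5.75446111e-02  6.82887609e-02 -1.18961802e-04] 0.0006183945567421796
strap 267 [ 0.58438717 -0.01877855  0.10365852]
strap 179 [0.60024561 0.17565202 0.10321539]
[103 104 101 103 102 103 101 102 101 103 103 108 114 118 124 129 132 136
 139 141 144 147] [177 177 177 177 176 175 173 172 170 168 162 157 153 156 157 155 154 154
 155 156]
[109 109 110 110 108 107 107 108 107 106 106 114 119 123 128 132 136 138
 142 144 146 148] [187 187 185 183 179 177 174 172 169 164 158 155 156 155 154 154 154 155
 156 155]
[ 83  84  85  85  81  74  77  89 100 105 105 114 118 124 128 132 133 132
 137 142 144 146] [144 146 145 146 146 147 148 146 145 144 137 127 122 127 132 134 136 141
 144 149]
```

```bash
cat >> h.py <<'E'
YAW=-.0575
Rz=Rn.from_euler("z",YAW).as_matrix()
def avgF(n=6,dt=.02):
    a=[]
    for _ in range(n):
        hold(dt);s=state();a.append(np.r_[s["ft_force"],s["moment"]])
    return np.mean(a,0),np.std(a,0)
E
python3 - <<'E'
from h import *
import json
x,y=.6112,.077
move_l([x,y,.19],.1,quat(YAW)); hold(.2)
t0=state()["time"]
b,sd=avgF(10);print("base",b.round(3),sd.round(3),state()["time"]-t0,state()["time"])
np.save("base.npy",b)
move_l([x,y,.170],.04);z=.170
f,_=avgF(4);print(z,(f-b).round(2),state()["time"])
while z>.156:
    z-=.0006; t=state()["time"];move_l([x,y,z],.015)
    f,_=avgF(3);df=f-b
    print(round(z,4),df.round(2),round(state()["time"]-t,3),state()["ee_pos"].round(4))
    if df[2]>.8 or abs(df[0])>1.2 : break
E
```

```text
base [-1.290e-01  1.200e-02 -1.218e+00  2.700e-02 -2.000e-03  1.000e-03] [0.286 0.508 0.36  0.026 0.021 0.042] 0.16659999999999897 9.3333
0.17 [ 0.41  0.   -0.01 -0.03 -0.03  0.  ] 10.05
0.1694 [ 0.15  0.34  0.21  0.01  0.02 -0.01] 0.3 [0.6112 0.077  0.1696]
0.1688 [ 0.07 -0.38  0.28 -0.02  0.01  0.  ] 0.3 [0.6112 0.077  0.1688]
0.1682 [-0.11  0.14  0.02 -0.    0.   -0.01] 0.3 [0.6112 0.077  0.1682]
0.1676 [ 0.41  0.17 -0.27  0.02 -0.   -0.02] 0.3 [0.6112 0.077  0.1676]
0.167 [ 0.05 -0.63 -0.14 -0.01  0.02  0.01] 0.3 [0.6112 0.077  0.167 ]
0.1664 [ 0.04 -0.31  0.19  0.   -0.02 -0.04] 0.3 [0.6112 0.077  0.1664]
0.1658 [-0.25 -0.04  0.21  0.01  0.03  0.02] 0.3 [0.6112 0.077  0.1658]
0.1652 [ 0.07 -0.13  0.19 -0.01  0.02  0.01] 0.3 [0.6112 0.077  0.1652]
0.1646 [-0.74 -0.29 -0.4  -0.03 -0.01  0.  ] 0.3 [0.6112 0.077  0.1646]
0.164 [-0.2   0.13 -0.18  0.03  0.    0.01] 0.3 [0.6112 0.077  0.164 ]
0.1634 [-0.04 -0.08  0.42  0.03  0.02 -0.01] 0.3 [0.6112 0.077  0.1634]
0.1628 [-0.51  0.09  0.87 -0.02  0.1  -0.02] 0.3 [0.6112 0.077  0.163 ]
```

Run:
```python
from h import *
b=np.load("base.npy")
x,y,z=.6112,.077,.1628
for i in range(14):
    f,_=avgF(6,.02);df=f-b;L=Rz.T@df[:3]
    print(i,np.round([x,z],5),"F",L.round(2),"M",df[3:].round(3),state()["ee_pos"].round(5),round(state()["time"],2))
    if abs(L[0])<.3 and 1.6<L[2]<3.2: break
    x+=np.clip(L[0]*2.5e-4,-.0004,.0004); z+=np.clip((L[2]-2.4)*1.2e-4,-.0003,.0003)
    move_l([x,y,z],.004)
np.save("c.npy",[x,y,z])
```

```text
0 [0.6112 0.1628] F [-0.22  0.05  1.15] M [-0.016  0.142 -0.004] [0.6112  0.07701 0.16295] 13.75
1 [0.61115 0.16265] F [-0.49 -0.24  2.74] M [0.009 0.162 0.004] [0.6112  0.07701 0.1629 ] 14.1
2 [0.61102 0.16269] F [0.15 0.24 3.18] M [ 0.011  0.037 -0.016] [0.61116 0.077   0.16291] 14.45
```

Contact is light: 3.2 N, side force near zero, eye height 0.068 m as the cameras said. Now the pause, then the first swing towards the robot.

```bash
cat >> h.py <<'E'
H=.0949
class G:
    def __init__(s,eye,y,b): s.e=np.array(eye,float);s.y=y;s.b=b;s.th=0.
    def pose(s):
        u=Rz@np.array([np.sin(s.th)*H,0,np.cos(s.th)*H]);c=np.array([s.e[0],s.y,s.e[1]])+u
        return c,quat(YAW,s.th)
    def go(s,v=.016):
        p,q=s.pose();move_l(p,v,q)
    def force(s,n):
        f,_=avgF(n,.02);df=f-s.b;R=Rz@Rn.from_euler("y",s.th).as_matrix();return R.T@df[:3],df[3:]
    def corr(s,L,k=1.,tgt=2.4):
        dl=np.array([np.clip(k*L[0]*1.5e-4,-.0003,.0003),0,np.clip(k*(L[2]-tgt)*1e-4,-.0003,.0003)])
        d=Rn.from_euler("y",s.th).as_matrix()@dl;s.e+=[d[0],d[2]]
    def step(s,th,n=3):
        s.th=th;s.go();L,M=s.force(n)
        print(f"{np.degrees(th):6.1f}",s.e.round(5),"F",L.round(2),"My",M[1].round(3),round(state()["time"],2))
        if np.linalg.norm(L)>9: s.e+=.001*np.array([np.sin(th),np.cos(th)]);s.go();raise SystemExit("backed off")
        s.corr(L);return L
    def pause(s,n=3):
        for i in range(n): s.step(s.th,6)
        hold(.5);L,M=s.force(8);print("pause end",L.round(2),M.round(3),round(state()["time"],2))
    def save(s): np.save("g.npy",np.r_[s.e,s.th])
E
python3 - <<'E'
from h import *
g=G([.61105,.16275-H],.077,np.load("base.npy"))
g.pause(3)
for a in np.arange(-2,-10.1,-2): g.step(np.radians(a))
g.pause(3);g.save()
print(state()["ee_pos"],state()["finger_gap"]);snap("side","k_s")
a=cv2.imread("pics/k_s.png")[80:280,200:430];cv2.imwrite("pics/k_sc.png",cv2.resize(a,None,fx=3,fy=3,interpolation=2))
E
```

```text
0.0 [0.61105 0.06785] F [0.28 0.25 3.84] My 0.029 14.8
   0.0 [0.61109 0.06799] F [0.25 0.13 2.97] My -0.005 15.15
   0.0 [0.61113 0.06805] F [0.28 0.37 3.  ] My -0.029 15.5
pause end [-0.16  0.06  2.51] [ 0.048 -0.009 -0.012] 16.13
  -2.0 [0.61117 0.06811] F [-0.31  0.21  2.66] My 0.126 16.54
  -4.0 [0.61112 0.06814] F [-0.41 -0.13  1.84] My 0.188 16.95
  -6.0 [0.61107 0.06808] F [-0.64 -0.22  1.25] My 0.186 17.36
  -8.0 [0.61098 0.06795] F [-0.43 -0.22  1.55] My 0.215 17.77
 -10.0 [0.61093 0.06786] F [-1.07  0.1   1.78] My 0.184 18.18
 -10.0 [0.61078 0.06777] F [0.   0.68 2.84] My 0.236 18.53
 -10.0 [0.61078 0.06781] F [-0.24 -0.05  2.65] My 0.157 18.88
 -10.0 [0.61074 0.06783] F [0.69 0.26 2.  ] My 0.061 19.23
pause end [0.88 0.03 2.48] [ 0.056 -0.04   0.002] 19.87
[0.59432175 0.0779469  0.16128648] 0.007723052062313878
```

View pics/k_sc.png

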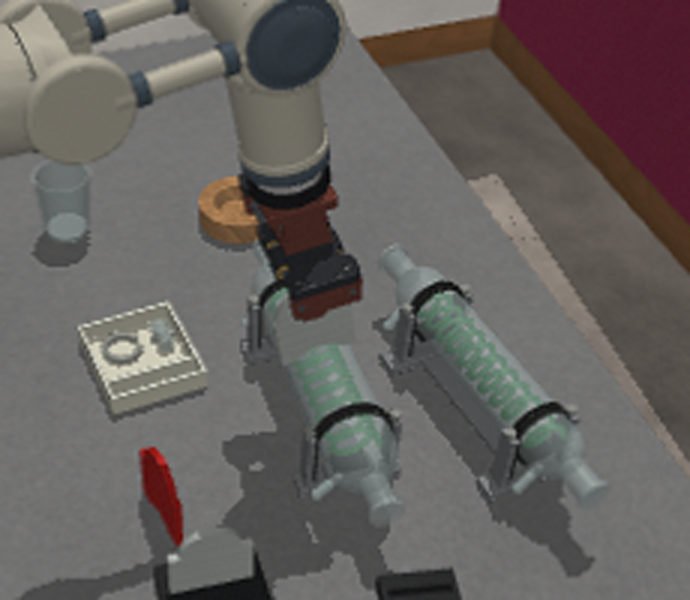

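The leaf is seated on the jacket, tilted 10° towards the robot, at about 2.5 N. Now swing the other way.

Run:
```python
from h import *
v=np.load("g.npy")
g=G(v[:2],.077,np.load("base.npy"));g.th=v[2]
for a in np.arange(-8,10.1,2): g.step(np.radians(a))
g.pause(3);g.save()
print(state()["ee_pos"],state()["finger_gap"]);snap("side","l_s")
a=cv2.imread("pics/l_s.png")[80:280,200:430];cv2.imwrite("pics/l_sc.png",cv2.resize(a,None,fx=3,fy=3,interpolation=2))
```

```text
-8.0 [0.61085 0.06781] F [-0.54 -0.08  3.12] My 0.197 20.33
  -6.0 [0.61076 0.06787] F [0.03 0.14 3.47] My 0.094 20.73
  -4.0 [0.61075 0.06798] F [-0.07 -0.16  3.04] My 0.019 21.14
  -2.0 [0.61073 0.06804] F [ 0.71 -0.12  2.38] My -0.041 21.55
   0.0 [0.61084 0.06804] F [ 0.71 -0.16  1.95] My -0.022 21.97
   2.0 [0.61095 0.068  ] F [-0.46 -0.23  2.12] My 0.06 22.38
   4.0 [0.61088 0.06797] F [-0.08 -0.12  2.29] My 0.012 22.78
   6.0 [0.61086 0.06796] F [-0.3   0.08  1.8 ] My -0.002 23.19
   8.0 [0.61081 0.0679 ] F [-0.44 -0.14  2.62] My 0.014 23.6
  10.0 [0.61075 0.06794] F [0.09 0.33 3.27] My -0.062 24.0
  10.0 [0.61078 0.06802] F [0.5  0.12 2.14] My -0.251 24.35
  10.0 [0.61085 0.06798] F [ 0.41 -0.15  2.45] My -0.197 24.7
  10.0 [0.61091 0.06797] F [-0.09 -0.26  2.47] My -0.127 25.05
pause end [-0.04 -0.44  2.59] [-0.022 -0.065  0.013] 25.68
[0.62733445 0.07603942 0.16139986] 0.007756369671534536
```

View pics/l_sc.png

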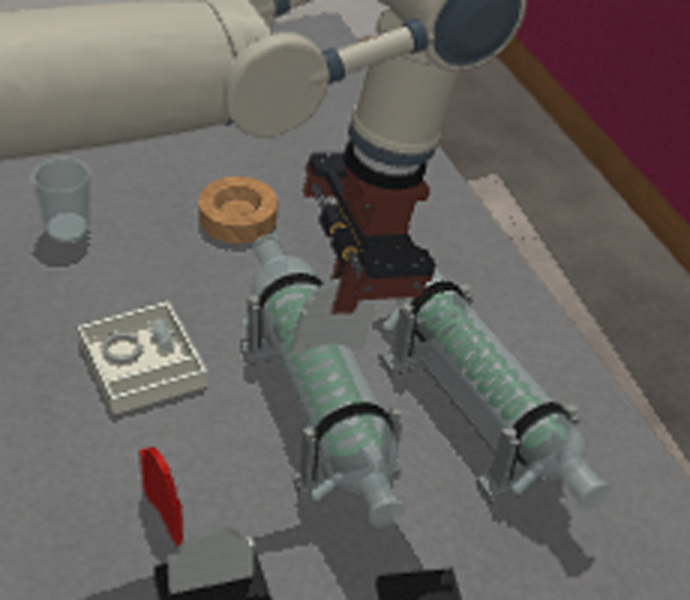

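All three positions held at about 2.5 N. Lifting off along the leaf, then over the bay for a close look.

Run:
```python
from h import *
v=np.load("g.npy");g=G(v[:2],.077,np.load("base.npy"));g.th=v[2]
u=np.array([np.sin(g.th),np.cos(g.th)])
g.e=g.e+.004*u;g.go(.01)
g.e=g.e+.03*u;g.go(.08)
g.e=g.e+.04*u;g.th=0.;g.go(.15)
move_l([.5,.14,.24],.25,quat(.0)) 
move_l([.454,.16,.17],.2,quat(.075)); hold(.1)
s=state();print(s["time"],s["ee_pos"],s["ft_force"],s["finger_gap"])
snap("wrist","m_w")
```

```text
28.6333 [0.45543132 0.15966056 0.17144423] [ 1.29649987  0.22802592 -1.27536268] 0.007519997036252142
```

View pics/m_w.png

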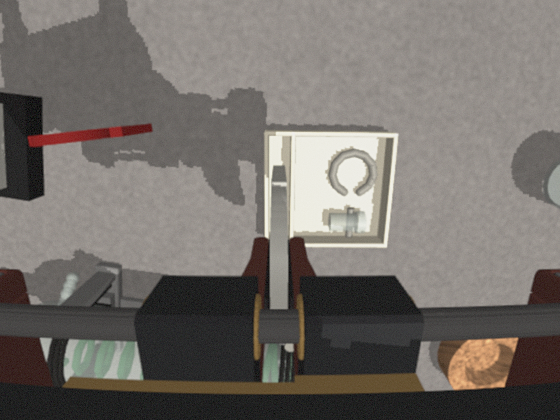

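Run:
```python
import pickle
from vis import *
W=pickle.load(open("m_w.pkl","rb"));f=W["frame"]
cv2.imwrite("pics/m_c.png",cv2.resize(f[120:255,255:405],None,fx=4.4,fy=4.4,interpolation=2))
C=cloud(W);m=np.zeros(f.shape[:2],bool);m[120:255,255:405]=1
rim=m&(abs(C[...,2]-.0255)<.003);p=C[rim][:,:2];print(len(p))
r=cv2.minAreaRect(p.astype(np.float32)*1000);print(r,cv2.boxPoints(r).round(1).tolist())
g=f.min(2)
for r_ in(136,145,150,158): print(r_,g[r_,258:302].tolist(), C[r_,258:302,2].round(3).tolist())
```

```text
2709
((449.4864501953125, 205.68710327148438), (110.80790710449219, 120.152099609375), 3.6849732398986816) [[390.29998779296875, 262.1000061035156], [398.1000061035156, 142.1999969482422], [508.6000061035156, 149.3000030517578], [500.8999938964844, 269.20001220703125]]
136 [101, 96, 101, 97, 98, 106, 128, 158, 159, 148, 139, 186, 222, 222, 224, 222, 222, 222, 226, 225, 222, 225, 224, 221, 180, 164, 170, 167, 169, 165, 170, 161, 146, 170, 219, 230, 226, 209, 198, 205, 201, 204, 205, 201] [0.0, 0.001, 0.0, 0.0, 0.0, 0.0, 0.026, 0.027, 0.027, 0.027, 0.026, 0.004, 0.003, 0.004, 0.005, 0.004, 0.005, 0.005, 0.003, 0.003, 0.006, 0.004, 0.004, 0.004, 0.005, 0.005, 0.003, 0.004, 0.005, 0.004, 0.004, 0.006, 0.007, 0.025, 0.026, 0.026, 0.026, 0.026, 0.003, 0.004, nan, 0.004, 0.005, 0.004]
145 [104, 105, 102, 104, 104, 104, 132, 158, 161, 146, 133, 195, 227, 227, 227, 224, 225, 226, 227, 224, 228, 226, 229, 223, 176, 155, 157, 156, 158, 157, 161, 151, 139, 185, 227, 230, 223, 211, 223, 228, 227, 227, 228, 228] [-0.001, 0.0, -0.0, 0.0, 0.001, -0.0, 0.025, 0.025, 0.027, 0.027, 0.026, 0.004, 0.004,
[... 574 characters left out ...]
.004, 0.004, 0.003, 0.004, 0.005, 0.004, 0.004, 0.004, 0.005, 0.004, 0.002, 0.004, 0.003, 0.015, 0.026, 0.025, 0.026, 0.026, 0.003, 0.005, 0.004, 0.003, 0.004, 0.004, 0.004]
158 [100, 96, 99, 97, 95, 101, 127, 157, 161, 149, 139, 196, 227, 229, 224, 226, 226, 224, 225, 225, 225, 227, 222, 176, 155, 157, 161, 155, 155, 156, 155, 145, 129, 198, 225, 227, 223, 206, 223, 227, 227, 226, 227, 228] [0.001, 0.001, -0.001, 0.0, 0.002, 0.0, 0.025, 0.027, 0.026, 0.027, 0.025, 0.005, 0.005, 0.005, 0.005, 0.004, 0.004, 0.004, 0.004, 0.003, 0.005, 0.005, 0.005, 0.004, 0.004, 0.004, 0.004, 0.004, 0.004, 0.004, 0.005, 0.004, 0.019, 0.025, 0.026, 0.027, 0.026, 0.005, 0.005, 0.005, 0.004, 0.005, 0.004, 0.004]
```

View pics/m_c.png

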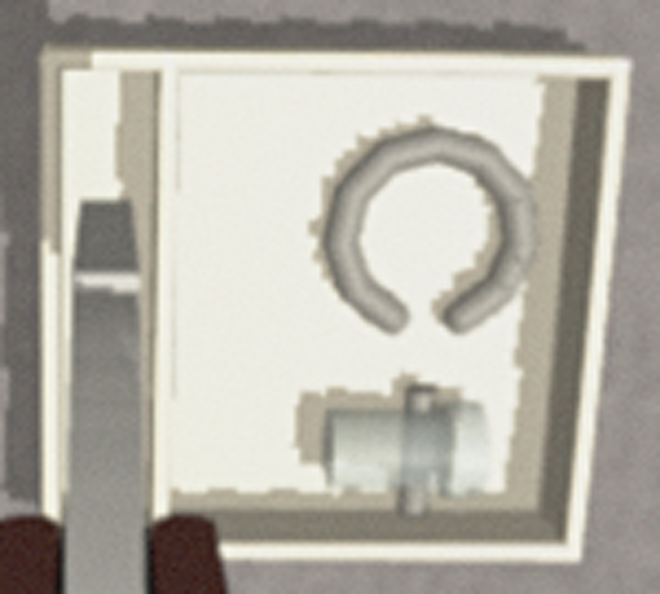

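Tray yaw is 0.064 and the bay centre (0.4525,0.1598). The leaf (column 279) sits midway between the bay walls (269–291). Lowering by feel.

Run:
```python
from h import *
p=[.4525,.1598]
move_l(p+[.13],.12,quat(.0643));hold(.15)
b,_=avgF(8)
move_l(p+[.080],.07)
f,_=avgF(3);print((f-b).round(2),state()["time"])
z=.0745
move_l(p+[z],.03)
while z>.069:
    f,_=avgF(3);df=f-b;print(round(z,4),df.round(2))
    if df[2]>1: break
    if abs(df[1])>4 or abs(df[0])>4: print("side");break
    z-=.0006;move_l(p+[z],.02)
s=state();print(s["time"],s["ee_pos"],s["ft_force"]);snap("wrist","n_w");snap("side","n_s")
a=cv2.imread("pics/n_s.png")[120:260,170:330];cv2.imwrite("pics/n_sc.png",cv2.resize(a,None,fx=4,fy=4,interpolation=2))
```

```text
[ 0.18 -0.36  0.34  0.04  0.04  0.02] 30.3667
0.0745 [ 0.14 -0.47 -0.22  0.01 -0.01  0.01]
0.0739 [ 0.71  0.3  -0.25  0.01  0.01 -0.  ]
0.0733 [ 0.15 -0.07 -0.05  0.01 -0.    0.03]
0.0727 [ 0.28  0.15 -0.04  0.   -0.02  0.03]
0.0721 [ 0.4   0.04 -0.05  0.01  0.01  0.  ]
0.0715 [-1.7  -0.64  4.56 -0.11  0.35  0.01]
32.25 [0.45257137 0.1598333  0.07197578] [-1.63630674 -0.13570966  3.34603573]
```

View pics/n_w.png

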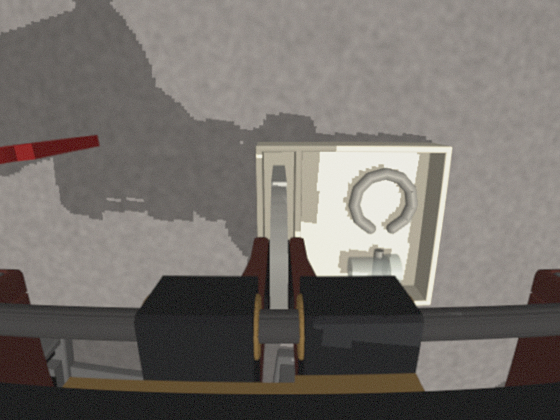

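View pics/n_sc.png

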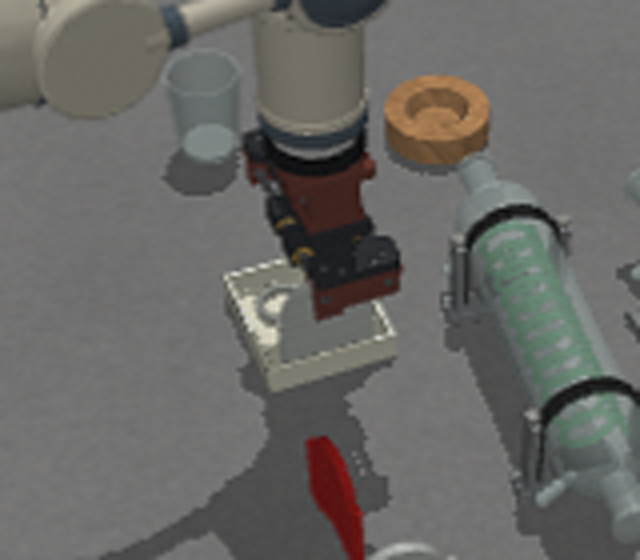

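The leaf is inside the bay, on its floor at exactly the expected height (TCP 0.072). Releasing and retreating.

Run:
```python
from h import *
p=[.4525,.1598]
move_l(p+[.0719],.02);f,_=avgF(4);print(f.round(2))
gripper_open();hold(.2)
snap("wrist","o_w")
move_l(p+[.09],.04);move_l(p+[.25],.2)
s=state();print(s["time"],s["ft_force"],s["finger_gap"])
W=snap("wrist","p_w")
move_to([.40,.42,.3],quat(.5));hold(.3)
print(state()["time"])
snap("top","p_t");S=snap("side","p_s")
C=cloud(S);m=(C[...,2]>.04)&(C[...,2]<.12)&(abs(C[...,1]-.16)<.04)&(abs(C[...,0]-.452)<.06)
q=C[m];print(len(q),q.mean(0),q.min(0),q.max(0))
hi=q[q[:,2]>.08];lo=q[q[:,2]<.06];print(hi.mean(0),lo.mean(0))
t=cv2.imread("pics/p_t.png")[120:300,130:450];cv2.imwrite("pics/p_tc.png",cv2.resize(t,None,fx=2.5,fy=2.5,interpolation=2))
t=S["frame"][110:340,180:420];cv2.imwrite("pics/p_sc.png",cv2.resize(t,None,fx=2.6,fy=2.6,interpolation=2))
```

```text
[-1.41 -0.84  2.72 -0.01  0.26 -0.  ]
35.75 [-0.51547017  0.54861815 -0.10175821] 0.08762432765926957
37.15
301 [0.44949058 0.15702215 0.06913872] [0.41120888 0.14859135 0.04006561] [0.49123709 0.169388   0.10008347]
[0.45035723 0.15814336 0.09001838] [0.44932967 0.15632776 0.05011103]
```

View pics/p_tc.png

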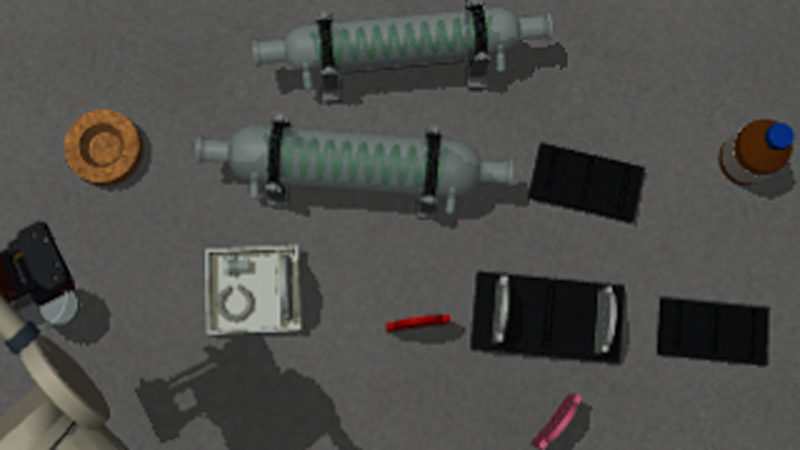

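View pics/p_sc.png

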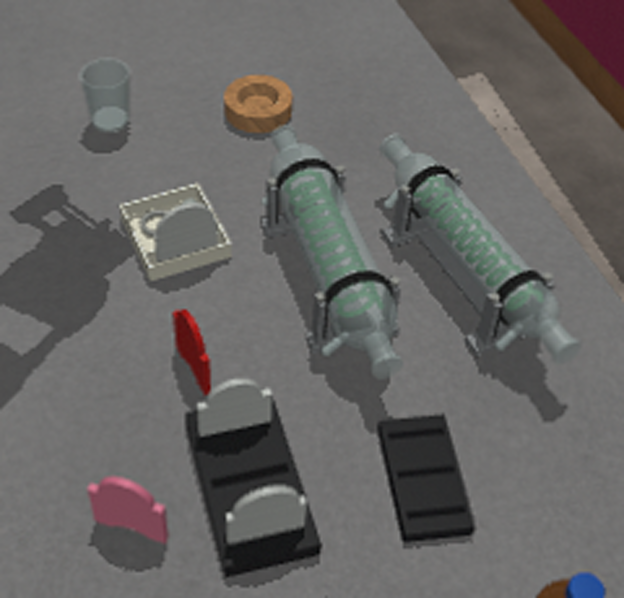

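View pics/p_w.png

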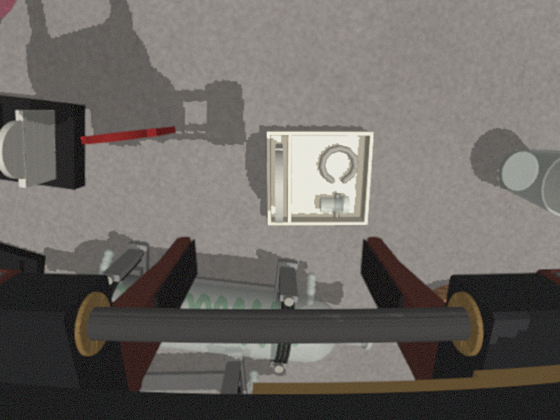

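Leaf_38 stands in the narrow bay, with the top of the leaf at about 0.099 m. The 30 and 34 leaves are still in the rack, and the ring, bottle and beaker are where they were. Handing in.

Run:
```python
from bench import *
print(state()["time"]);print(job_done())
```

```text
37.25
the job is handed in; nothing more can be done
None
```

I gauged the nearer condenser's jacket with the 38 mm leaf and stood that leaf in the narrow bay of the kit tray. I then handed the job in at 37.3 s of the 67 s allowed; no verdict is reported back.

- **Choice of leaf:** the nearer condenser is the stout one, 76 mm in diameter by the depth fit. The 38 mm leaf was in the middle slot of the large rack.
- **Gauging:** I stood the leaf on the bare middle of the jacket, swung it 10° towards the robot and then 10° away, pausing in each of the three positions. Each pause ended at about 2.5 N. The highest reading in contact was about 3.8 N, but forces were read only between steps. The jacket's axis was felt at 68 mm above the bench, matching the cameras.
- **Rocking:** I judged this only from small side forces and moments during the pauses, all under about 1 N and 0.25 N m. The largest side force at the end of a pause was 0.9 N, at the towards-robot position.
- **Placing:** the leaf touched the bay floor at the expected height, peaking at about 4.6 N.
- **Last pictures:** the leaf stands in the bay, the 30 and 34 mm leaves stand in their rack, and the ring, bottle and beaker look undisturbed.
- **Disagreement:** the final side depth showed the leaf's face about 2 mm further over near the top than near the bottom. I put that down to edge pixels and did not check it further; the pictures show it upright.

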